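# Unscrew the water filter's service cap, thread hand unknown

## Robot

A 6-joint arm with a two-finger parallel gripper is mounted at the origin on the work surface. World frame = base frame: x ahead of the robot, y to its left, z up, the work surface at z = 0. Lengths are in m, angles in rad, forces in N, time in s.
With the tool pointing down it reaches from about 0.35 to 0.85 m from the base axis. Payload 8.1 kg.
Tool frame: the origin (TCP) lies at the centre of the arm's flange, where the gripper is bolted on; the fingertips stand 186 mm ahead of it and the grasp point (between the pads) lies 167 mm ahead of it; z points along the fingers, y is the line along which they close (so a half turn about z gives the same grasp; the last joint's range is limited). The gripper opens to 93 mm and grips with 3 to 60 N. Pads are 15 mm wide; open, the fingers measure 128 mm over their backs; the gripper's body (75 mm by 188 mm) begins 65 mm behind the grasp point.
Start: joints at [-1.299, 0.13, 1.488, -0, 1.523, -0.085], TCP at [0.21, -0.562, 0.405] pointing down, gripper open.
Joint ranges: [-2.96, 2.96], [-0.89, 2.26], [0.02, 2.5], [-1.34, 4.48], [0, 2.73], [-2.66, 2.66]. Speed limits (rad/s): [2.39, 2.39, 2.79, 3.14, 3.14, 3.14].

## Interface

Orientations are given as a rotation vector (axis times angle).
In Python, from plant import robot gives the robot as it stands.
- The arm moves only by the tool apply_moves, never from a script. Its argument "series" is a list of rows, each a list of 2 entries, a list of its own where there are three numbers: the shift along the tool's x, y, z in mm, then the turn, a rotation vector about the tool's x, y, z in rad. A call has 1 to 12 rows; each row shifts and turns the commanded pose from where the row before left it, along the tool's axes as they then stand; what a row does not reach is not made up. A row lasts 1/12 s, in which the tool goes at most 41.7 mm and 7.16 degrees, less where a joint would pass 70% of its speed; a pose out of reach is approached as far as the arm can. A call is refused whole if a number of a shift passes 41.7 or a number of a turn 0.125, either way. A call with a gripper value outside its range is refused whole. "claw" is the opening, from 0 (shut) to 1 (fully open), set as the call begins (left out, the last holds). The fingers move at their own pace and stop on an object; "newtons" is the grip in N (left out, the last holds). Time passes only in rows, so rows that do not move let the fingers close. It gives the time, the measured TCP pose, the force, the opening and the grip force at its end, in the units of the state.
- robot.read_state(): the state, without advancing time (a new reading comes with each control period).
- robot.read_camera(name): name is "side" or "top" or "wrist"; returns (picture, depth): 420x560x3 uint8, blue, green, red; 420x560 float32, m along the optical axis (not along the pixel's ray), 0 where there is no reading.
- robot.calibration(name): a dict with "fx", "fy", "cx", "cy" (pixels), "extrinsics" (4x4, takes a point from world to camera coordinates). Camera axes: x right, y down, z forward; pixel columns grow to the right and rows downward; lengths in m; the calibration is good to about 2 mm. A picture is of the moment at which its call begins: read the wrist's pose just before it. calibration takes no time and is no camera call; for the wrist camera it gives the pose at the moment of the call.
- robot.close_job(): hands the job in; it is judged then, once.
The state is a dict: "t": time; "q": joint angles; "dq": joint speeds; "joint_torque": joint torques, N m; "tool_pos": TCP position; "orientation": TCP orientation; "force": force on the tool from outside, world axes, zero at the start; "wrist_torque": the same for the moment, N m; "opening": finger opening in m; "gripper_force": force on a finger pad.
Only numpy, scipy, OpenCV 4.12 (cv2) and the standard library are available. Lean on these libraries where they do the work, as an engineer would, in place of code of your own. Each camera call takes 0.05 s, during which the arm holds its last target. There are 200 camera calls.

## Task

Take the black service cap off the brew-water filter. Its short quick thread may be left- or right-handed and nothing tells which, so try it one way and, if it stays fast, the other; turn it loose, then lift it straight off without dropping it and without disturbing the pitcher, cup or tamper. Finish while holding the cap still and upright straight above the filter's neck, so that drips fall back into it, with at least 3 cm of clear air between the lowest end of the cap's key and the neck.

Things in the scene. Friction and masses are not known exactly. Their poses are not given: they have to be found in the camera images.
- filter: Brew-water filter fixed to the counter: white upright cylinder, diameter 110 mm, on a steel foot of diameter 156 mm, 12 mm thick; two brass side ports along its +y and -y, 98 mm up, reaching 80 mm from its axis; on top a grey open neck of outer diameter 70. Origin: on its axis at counter level, z up. A small red mark beside the neck lies on its +x side. Its yaw varies.
- neck_rim (a point): Centre of the filter neck's upper rim, 165 mm above the counter; the cap's flange starts resting on this rim. The thread is inside the neck; its hand is random (left or right equally likely) and cannot be seen from outside.
- cap: Black loose cap, 0.08 to 0.17 kg. Origin: centre of the flange's underside; z up along its axis. Flange diameter 66 mm, 6 mm thick; above it a round ribbed grip of diameter 52 mm, from 6 to 40 mm above the origin. White line on top from the centre along the cap's +x. Screwed home, cap x lies within 0.05 rad of filter x. It has about 2 mm of play up and sideways.
- cap_grip (a point): On the cap's axis, 22 mm above its origin: mid-height of the round grip, to be taken from above at any yaw with 20 to 40 N. Turned the loosening way the cap moves easily, not rising, to a stop 1.05 to 1.2 rad from home, and there lifts straight off; up to 0.85 rad it cannot be pulled off. The other way a hard stop comes within 0.15 rad and the fingers slip round.
- cap_key (a point): Lowest point of the cap's steel key, on its axis 24.5 mm below its origin, hidden in the neck at first. The key is a stem with an 8 x 8 mm crossbar 40 mm long along the cap's x.
- pitcher: Steel milk pitcher with a handle on its +y side, 80 mm in diameter, 95 mm tall, loose, to be left alone. Origin: centre of its underside.
- cup: Blue ceramic cup, 72 mm in diameter, 62 mm tall, loose, to be left alone. Origin: centre of its underside.
- tamper: Dark steel hand tamper standing on its 58 mm base, 86 mm tall, loose, to be left alone. Origin: centre of its underside.
Mind the look-alikes: they are no part of the job. What is shaped like the cap but green, pink or red is not meant.

How it is judged:
On the way:
1. the cap is turned loose (more than 0.75 rad from home) while its flange is still down on the neck (angle between the x axis of cap and the x axis of filter, either way round above 0.75 rad and z of cap in the frame of filter below 0.175 m), for 0.1 s.
At the end, for the whole second after the job is handed in: Cap gripped in the fingers (over 2 N), its flange over 52 mm above the neck rim, axis within 35 mm of the filter's, upright within 0.25 rad, slower than 30 mm/s; pitcher, cup and tamper within 20 mm of their starts and upright within 0.2 rad (z of cap in the frame of filter above 0.217 m and horizontal distance between cap and filter below 0.035 m and angle between cap's own z axis and vertical below 0.25 rad and linear speed of cap below 0.03 m/s and contact force between cap and the fingers above 2 N and distance of each of pitcher, cup, tamper from where it was at the start of the episode below 0.02 m and angle between each of pitcher, cup, tamper's own z axis and vertical below 0.2 rad); the arm keeps its last pose, push and grip.
It fails at once if a bystander is pushed more than 20 mm or tipped (distance of any of pitcher, cup, tamper from where it was at the start of the episode above 0.02 m or angle between any of pitcher, cup, tamper's own z axis and vertical above 0.2 rad).
It fails at once if the cap is dropped: it falls beside the neck (z of cap in the frame of filter below 0.145 m).
It also fails if it takes over 38 s, if anything falls off the work surface, if the arm or the gripper's body presses on something with over 40 N, if the wrist force passes 120 N, or if a joint passes its speed limit or range.

## Working session

There is one attempt and no reset: what is moved stays moved. The work goes in short steps, Python scripts to look and compute and a tool call to move; the robot and the scene stay as the last step left them, time stands still between calls to the robot, and variables do not carry over. Pictures are saved under pics/ and viewed, at most 10 in all, crops included, and the job is handed in when it is done.

Besides the shell and the picture viewer there is one more tool, called after ">>>" in YAML: its name, and indented under it one key for each argument. apply_moves: Moves the arm, as the interface text tells. Its arguments: {"type":"object","properties":{"series":{"type":"array"},"claw":{"type":"number"},"newtons":{"type":"number"}},"required":["series"]}

```bash
mkdir -p pics; ls; python3 - <<'E'
from plant import robot
import cv2,numpy as np
s=robot.read_state();print(s)
for n in("top","side"):
    p,d=robot.read_camera(n);cv2.imwrite(f"pics/{n}0.png",p);np.savez(f"pics/{n}0.npz",p=p,d=d,K=[robot.calibration(n)[k] for k in("fx","fy","cx","cy")],T=robot.calibration(n)["extrinsics"])
E
```

```text
pics
{'t': 0.0, 'q': array([-1.29938949e+00,  1.31132961e-01,  1.48930316e+00,  2.55738490e-06,
        1.52299232e+00, -8.54102495e-02]), 'dq': array([-0.00056685, -0.00126838,  0.00105869,  0.00135605, -0.00156728,
       -0.00146509]), 'joint_torque': array([-2.81548128e-03, -5.59846401e+01, -4.91766250e+01,  7.66469026e-02,
        3.55063076e-02, -2.03385421e-04]), 'tool_pos': array([ 0.20952787, -0.56197252,  0.40369087]), 'orientation': array([-3.08992824e+00, -5.57193739e-01,  2.63640653e-04]), 'force': array([ 0.47115483, -0.39383705, -0.39051124]), 'wrist_torque': array([ 0.00173216,  0.01409649, -0.00601239]), 'gripper_force': 0.0, 'opening': 0.0927704668080953}
```

View pics/top0.png

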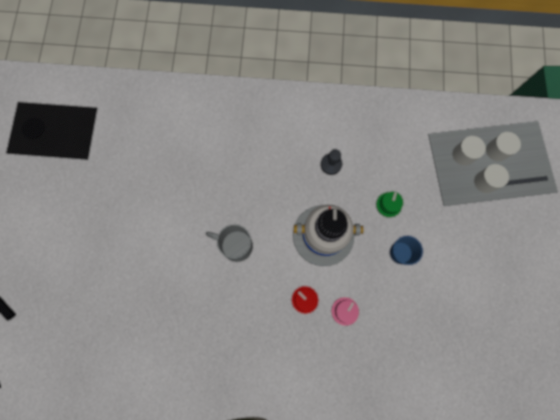

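View pics/side0.png

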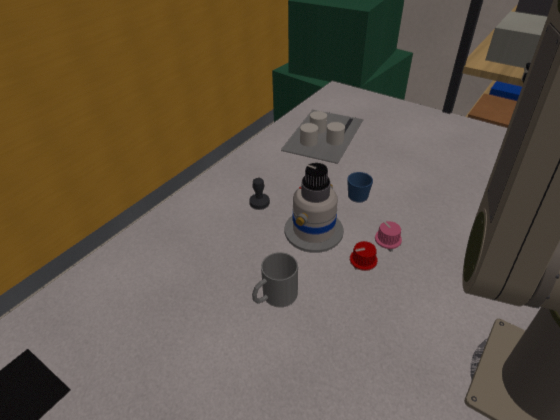

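The top view shows the black cap on the filter at about (332,222). The look-alikes are green (390,204), red (305,299) and pink (345,311), all standing on the counter. Only the black one on the white filter fits. The tamper is at (332,160), the pitcher at (236,243) and the cup at (406,250). The side view agrees, with the cap at (317,175). Next I'll measure and confirm with a crop.

```bash
cat > h.py <<'E'
import numpy as np,cv2
def ray(px,K,T,z):
    fx,fy,cx,cy=K;R=T[:3,:3];c=-R.T@T[:3,3]
    d=R.T@np.array([(px[0]-cx)/fx,(px[1]-cy)/fy,1.]);return c+d*(z-c[2])/d[2]
def cloud(d,K,T):
    fx,fy,cx,cy=K;v,u=np.indices(d.shape)
    P=np.stack([(u-cx)/fx*d,(v-cy)/fy*d,d],-1);return (P-T[:3,3])@T[:3,:3]
E
python3 - <<'E'
from h import *
f=np.load("pics/top0.npz");p,d,K,T=[f[k] for k in("p","d","K","T")]
P=cloud(d,K,T);print("cam",-T[:3,:3].T@T[:3,3])
roi=np.zeros(d.shape,bool);roi[190:275,285:375]=1
z=P[...,2]
m=roi&(z>.193)&(z<.22)&(d>0);print("captop n",m.sum(),"z",np.median(z[m]),"mid", (P[m].min(0)+P[m].max(0))/2,P[m].mean(0))
w=m&(p.min(-1)>110);print("line px",np.argwhere(w)[:,::-1].mean(0),"xy",P[w].mean(0),w.sum())
hsv=cv2.cvtColor(p,cv2.COLOR_BGR2HSV)
r=roi&((hsv[...,0]<8)|(hsv[...,0]>172))&(hsv[...,1]>110)&(hsv[...,2]>60)
print("red",[(tuple(a[::-1]),P[tuple(a)].round(3)) for a in np.argwhere(r)][:12])
b=(roi&(hsv[...,0]>12)&(hsv[...,0]<28)&(hsv[...,1]>90)).astype('uint8')
n,_,st,c=cv2.connectedComponentsWithStats(b)
for i in range(1,n):
    if st[i,4]>5:print("brass",c[i],st[i,4],ray(c[i],K,T,.104))
for nm,px,h in(("tamper",(335,155),.086),("cup",(406,250),.062),("pitcher",(236,243),.095)):print(nm,ray(px,K,T,h))
cv2.imwrite("pics/c.png",cv2.resize(p[150:330,200:440],None,fx=3.3,fy=3.3,interpolation=cv2.INTER_CUBIC))
E
```

```text
cam [ 0.4045973  -0.00611144  1.04356185]
captop n 513 z 0.2050944580328077 mid [ 0.57225837 -0.11741314  0.20161117] [ 0.57147798 -0.11656993  0.20477256]
line px [334.5 214. ] xy [ 0.5848763  -0.11804071  0.20603087] 10
red []
brass [295.         228.81818182] 22 [ 0.56510529 -0.04308627  0.104     ]
brass [303.         228.81818182] 22 [ 0.56654437 -0.0613625   0.104     ]
brass [354.26666667 229.4       ] 15 [ 0.57441233 -0.17847508  0.104     ]
brass [361.5 229.5] 12 [ 0.57547998 -0.19498645  0.104     ]
tamper [ 0.75697314 -0.12843326  0.086     ]
cup [ 0.54225239 -0.30994781  0.062     ]
pitcher [0.52307003 0.08949188 0.095     ]
```

View pics/c.png

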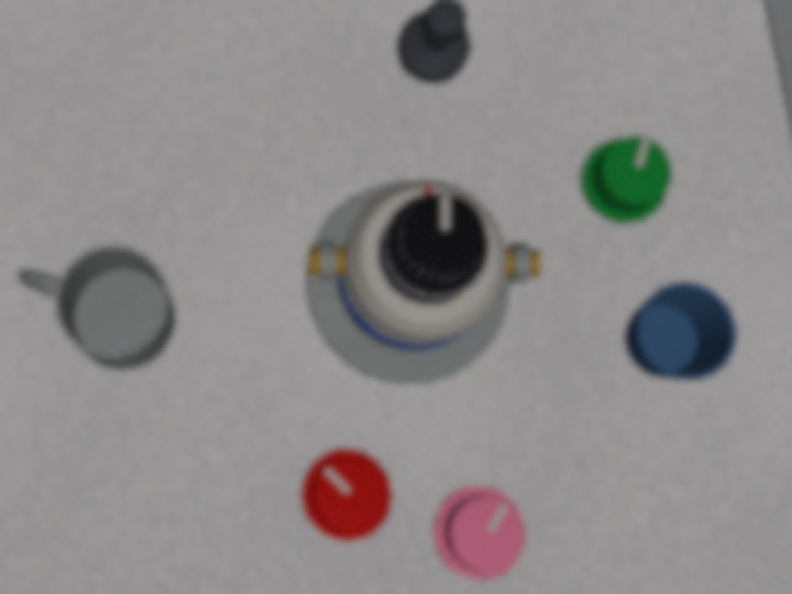

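The crop confirms the black cap on the white filter, with its white line pointing the same way as the red mark (about +x). I'll move to hover above it.

>>> apply_moves:
  series:
    - [[27.5,-16.1,-2],[0,0,0]]
    - [[27.5,-16.1,-2],[0,0,0]]
    - [[27.5,-16.1,-2],[0,0,0]]
    - [[27.5,-16.1,-2],[0,0,0]]
    - [[27.5,-16.1,-2],[0,0,0]]
    - [[27.5,-16.1,-2],[0,0,0]]
    - [[27.5,-16.1,-2],[0,0,0]]
    - [[27.5,-16.1,-2],[0,0,0]]
    - [[27.5,-16.1,-2],[0,0,0]]
    - [[27.5,-16.1,-2],[0,0,0]]
    - [[27.5,-16.1,0],[0,0,0]]
    - [[27.5,-16.1,0],[0,0,0]]
  claw: 1
  newtons: 30

```text
t: 1.1
tool_pos: [0.452, -0.2645, 0.4246]
orientation: [-3.092, -0.557, 0.0]
force: [0.9, -0.4, -1.3]
opening: 0.0928
gripper_force: 0.0
```

>>> apply_moves:
  series:
    - [[27.5,-16.1,0],[0,0,0]]
    - [[27.5,-16.1,0],[0,0,0]]
    - [[27.5,-16.1,0],[0,0,0]]
    - [[27.5,-16.1,0],[0,0,0]]
    - [[0,0,0],[0,0,-0.12]]
    - [[0,0,0],[0,0,-0.12]]
    - [[0,0,0],[0,0,-0.12]]
    - [[0,0,0],[0,0,-0.12]]
    - [[0,0,0],[0,0,-0.12]]
    - [[0,0,0],[0,0,-0.12]]
    - [[0,0,0],[0,0,-0.12]]
    - [[0,0,0],[0,0,0]]

```text
t: 2.1
tool_pos: [0.5318, -0.1671, 0.4242]
orientation: [-2.59, -1.777, 0.001]
force: [0.1, 0.5, 0.9]
opening: 0.093
gripper_force: 0.0
```

```bash
cat > w.py <<'E'
from h import *
from plant import robot
from scipy.spatial.transform import Rotation as R
import sys
n=sys.argv[1]
c=robot.calibration("wrist");s=robot.read_state();p,d=robot.read_camera("wrist")
K=[c[k] for k in("fx","fy","cx","cy")];T=np.array(c["extrinsics"])
cv2.imwrite(f"pics/{n}.png",p);np.savez(f"pics/{n}.npz",p=p,d=d,K=K,T=T)
P=cloud(d,K,T);O=R.from_rotvec(s["orientation"]).as_matrix()
print("t",s["t"],"tcp",s["tool_pos"],"q",s["q"].round(3),"x",O[:,0].round(3),"z",O[:,2].round(3))
z=P[...,2];m=(d>0)&(z>.198)&(z<.212)&(np.hypot(P[...,0]-.571,P[...,1]+.117)<.05)
if m.sum():
  print("top",m.sum(),P[m].mean(0),(P[m].min(0)+P[m].max(0))/2,np.ptp(P[m],axis=0))
  (u,v),r=cv2.minEnclosingCircle(np.argwhere(m)[:,::-1].astype(np.float32));print("circ",u,v,r,ray((u,v),K,T,.205))
  w=m&(p.min(-1)>110);print("line",w.sum(),P[w].mean(0) if w.any() else None)
E
python3 w.py w1
```

```text
t 2.1 tcp [ 0.53179257 -0.16706683  0.42419732] q [-0.396  0.008  1.581  0.     1.554 -0.028] x [0.36  0.933 0.   ] z [-0.001  0.    -1.   ]
top 5943 [ 0.57352259 -0.11843742  0.20544388] [ 0.57353639 -0.11945031  0.20317361] [0.05359927 0.05329635 0.00985665]
circ 317.24267578125 138.393310546875 45.041500091552734 [ 0.57366152 -0.1180798   0.205     ]
line 284 [ 0.58641614 -0.11904119  0.20621487]
```

View pics/w1.png

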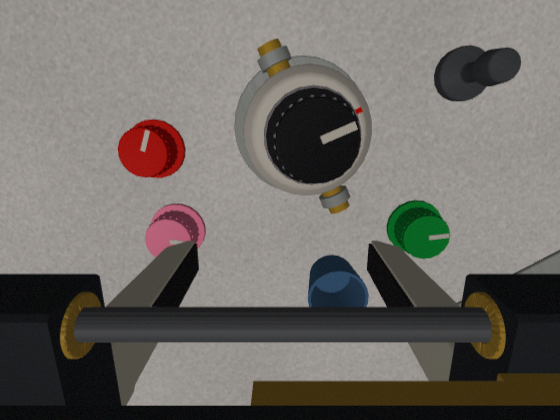

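The wrist view puts the cap at (316,135), with the line and red mark towards (355,112). I'll go over it, descend, close and squeeze.

>>> apply_moves:
  series:
    - [[20.2,6.9,0],[0,0,0]]
    - [[20.2,6.9,0],[0,0,0]]
    - [[20.1,6.8,0],[0,0,0]]
    - [[0,0,0],[0,0,0]]
    - [[0,0,16],[0,0,0]]
    - [[0,0,16],[0,0,0]]
    - [[0,0,16],[0,0,0]]
    - [[0,0,10],[0,0,0]]
    - [[0,0,6],[0,0,0]]
    - [[0,0,0],[0,0,0]]

```text
t: 2.98
tool_pos: [0.5726, -0.1185, 0.3591]
orientation: [-2.596, -1.766, 0.003]
force: [-0.0, -0.3, -0.2]
opening: 0.0928
gripper_force: 0.0
```

>>> apply_moves:
  series:
    - [[0,0,0],[0,0,0]]
    - [[0,0,0],[0,0,0]]
    - [[0,0,0],[0,0,0]]
    - [[0,0,0],[0,0,0]]
    - [[0,0,0],[0,0,0]]
    - [[0,0,0],[0,0,0]]
    - [[0,0,0],[0,0,0]]
    - [[0,0,0],[0,0,0]]
    - [[0,0,0],[0,0,0]]
  claw: 0
  newtons: 30

```text
t: 3.73
tool_pos: [0.5733, -0.1184, 0.361]
orientation: [2.596, 1.77, 0.0]
force: [-0.0, 0.2, 2.5]
opening: 0.0516
gripper_force: 30.0
```

Gripped. I'll try anticlockwise (seen from above) a little first.

>>> apply_moves:
  series:
    - [[0,0,0],[0,0,-0.07]]
    - [[0,0,0],[0,0,-0.07]]
    - [[0,0,0],[0,0,-0.07]]
    - [[0,0,0],[0,0,-0.07]]
    - [[0,0,0],[0,0,0]]

```text
t: 4.15
tool_pos: [0.5731, -0.1184, 0.3607]
orientation: [-2.32, -2.117, -0.0]
force: [-0.7, 1.2, 0.7]
opening: 0.0519
gripper_force: 30.0
```

```bash
cat > a.py <<'E'
from plant import robot
from h import *
import sys
s=robot.read_state();print("t",s["t"],"q6",s["q"][5],"tau",s["wrist_torque"],"F",s["force"],s["opening"],s["gripper_force"],s["tool_pos"])
n=sys.argv[1];c=robot.calibration("top");p,d=robot.read_camera("top")
cv2.imwrite(f"pics/{n}.png",cv2.resize(p[180:280,280:390],None,fx=5,fy=5,interpolation=cv2.INTER_CUBIC))
c=robot.calibration("wrist");p,d=robot.read_camera("wrist");cv2.imwrite(f"pics/{n}w.png",p)
E
python3 a.py a1
```

```text
t 4.15 q6 -0.19989768578714776 tau [ 0.06690126  0.06198228 -0.48509886] F [-0.65625594  1.24860363  0.71814661] 0.05190765095478256 29.999066591262817 [ 0.57310009 -0.11838067  0.36068494]
```

View pics/a1w.png

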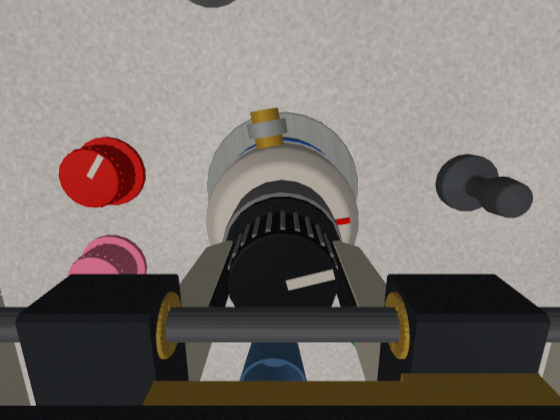

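The line at (290,285)-(335,273) still points roughly at the red mark. I'll measure its world angle.

```bash
cat > l.py <<'E'
from plant import robot
from h import *
s=robot.read_state();c=robot.calibration("wrist");p,d=robot.read_camera("wrist")
K=[c[k] for k in("fx","fy","cx","cy")];T=np.array(c["extrinsics"]);P=cloud(d,K,T);z=P[...,2]
z0=s["tool_pos"][2]-.360+.205
m=(p.min(-1)>95)&(np.ptp(p.astype(int),axis=-1)<40)&(abs(z-z0)<.006)&(np.hypot(P[...,0]-s["tool_pos"][0],P[...,1]-s["tool_pos"][1])<.027)
n,L,st,_=cv2.connectedComponentsWithStats(m.astype('uint8'));k=1+st[1:,4].argmax();q=P[L==k]
c0=q.mean(0);v=np.linalg.svd(q[:,:2]-c0[:2])[2][0];v*=np.sign(v@(c0[:2]-s["tool_pos"][:2]))
print("t",s["t"],"tau_z",s["wrist_torque"][2].round(3),"n",len(q),st[k],"line centre",c0.round(4),"angle",np.arctan2(v[1],v[0]).round(3),"q6",s["q"][5].round(3),"tcp",s["tool_pos"].round(4),"F",s["force"].round(1),"grip",s["gripper_force"],s["opening"])
E
python3 l.py
```

```text
t 4.25 tau_z -0.403 n 494 [286 269  49  21 494] line centre [ 0.5867 -0.1175  0.2062] angle 0.164 q6 -0.195 tcp [ 0.5731 -0.1184  0.3607] F [-1.5  0.6  1.8] grip 29.99981850385666 0.05126264101515957
```

It turned only about 0.1 rad with a reaction torque and the fingers slipped, so this looks like a hard stop. I'll try the other way.

>>> apply_moves:
  series:
    - [[0,0,0],[0,0,0.08]]
    - [[0,0,0],[0,0,0.08]]
    - [[0,0,0],[0,0,0.08]]
    - [[0,0,0],[0,0,0.08]]
    - [[0,0,0],[0,0,0.08]]
    - [[0,0,0],[0,0,0.08]]
    - [[0,0,0],[0,0,0]]

```text
t: 4.88
tool_pos: [0.5732, -0.1183, 0.3607]
orientation: [2.763, 1.495, 0.0]
force: [-0.2, -0.9, 0.9]
opening: 0.0514
gripper_force: 30.0
```

```bash
python3 l.py
```

```text
t 4.8833 tau_z -0.027 n 496 [286 269  49  21 496] line centre [ 0.586  -0.1236  0.2062] angle -0.311 q6 0.288 tcp [ 0.5732 -0.1183  0.3607] F [-0.2 -0.9  0.9] grip 30.00116139650345 0.0514049807605995
```

It turns freely with no torque, so clockwise loosens it. I'll continue to the stop.

>>> apply_moves:
  series:
    - [[0,0,0],[0,0,0.09]]
    - [[0,0,0],[0,0,0.09]]
    - [[0,0,0],[0,0,0.09]]
    - [[0,0,0],[0,0,0.09]]
    - [[0,0,0],[0,0,0.09]]
    - [[0,0,0],[0,0,0.09]]
    - [[0,0,0],[0,0,0.09]]
    - [[0,0,0],[0,0,0.09]]
    - [[0,0,0],[0,0,0.09]]
    - [[0,0,0],[0,0,0.06]]
    - [[0,0,0],[0,0,0]]
    - [[0,0,0],[0,0,0]]

```text
t: 5.93
tool_pos: [0.5732, -0.1184, 0.3608]
orientation: [3.134, 0.205, 0.0]
force: [0.8, -0.8, 0.8]
opening: 0.0517
gripper_force: 30.0
```

```bash
python3 l.py
```

```text
t 5.9333 tau_z 0.624 n 499 [285 266  49  24 499] line centre [ 0.579  -0.1305  0.2062] angle -1.081 q6 1.149 tcp [ 0.5732 -0.1184  0.3608] F [ 0.8 -0.8  0.8] grip 30.00042200088501 0.05174835690280875
```

It is at the stop (−1.08 rad, torque 0.62 N·m). I'll relieve it slightly and lift gently.

>>> apply_moves:
  series:
    - [[0,0,0],[0,0,-0.02]]
    - [[0,0,-3],[0,0,0]]
    - [[0,0,-3],[0,0,0]]
    - [[0,0,-3],[0,0,0]]
    - [[0,0,0],[0,0,0]]

```text
t: 6.4
tool_pos: [0.5732, -0.1184, 0.3705]
orientation: [3.133, 0.231, 0.001]
force: [-1.5, 0.5, -0.4]
opening: 0.051
gripper_force: 30.0
```

```bash
python3 l.py
```

```text
t 6.4 tau_z 0.043 n 514 [285 266  49  24 514] line centre [ 0.5792 -0.1304  0.2158] angle -1.066 q6 1.133 tcp [ 0.5732 -0.1184  0.3705] F [-1.5  0.5 -0.4] grip 29.99978542327881 0.0510246414654563
```

The cap rises with the gripper and there's no drag. I'll lift a further 64 mm.

>>> apply_moves:
  series:
    - [[0,0,-6],[0,0,0]]
    - [[0,0,-8],[0,0,0]]
    - [[0,0,-8],[0,0,0]]
    - [[0,0,-8],[0,0,0]]
    - [[0,0,-8],[0,0,0]]
    - [[0,0,-8],[0,0,0]]
    - [[0,0,-8],[0,0,0]]
    - [[0,0,-6],[0,0,0]]
    - [[0,0,-4],[0,0,0]]
    - [[0,0,0],[0,0,0]]
    - [[0,0,0],[0,0,0]]
    - [[0,0,0],[0,0,0]]

```text
t: 7.45
tool_pos: [0.5731, -0.1183, 0.4332]
orientation: [-3.133, -0.23, 0.001]
force: [-0.2, 0.9, -0.1]
opening: 0.0517
gripper_force: 30.0
```

```bash
python3 l.py; python3 - <<'E'
from plant import robot
import cv2
p,d=robot.read_camera("side");cv2.imwrite("pics/s2.png",p[100:320,220:420].repeat(2,0).repeat(2,1))
E
```

```text
t 7.45 tau_z -0.019 n 517 [285 266  49  24 517] line centre [ 0.5788 -0.1303  0.2785] angle -1.064 q6 1.133 tcp [ 0.5731 -0.1183  0.4332] F [-0.2  0.9 -0.1] grip 29.99976933002472 0.05170894407638087
```

View pics/s2.png

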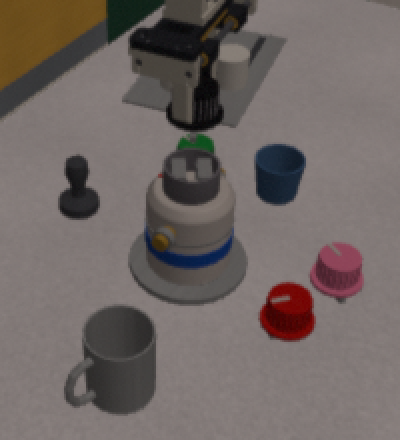

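The picture shows the cap at (195,115) in the fingers, upright and well above the open neck at (190,170). The bystanders are untouched. The flange is about 72 mm above the rim, so I'm handing in.

```bash
python3 -c "
from plant import robot
print(robot.close_job())"
```

```text
the job is handed in; nothing more can be done
None
```

The job is handed in: the thread was left-handed, so the cap came loose clockwise, and it is now held still and upright over the neck with the key about 48 mm above the rim; no verdict was shown.

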